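# Try the painted box's lid, free its catch if it is caught, and hold the lid open

## Task

The small box has to be held open so that its inside can be painted: first slide the thin green splash guard straight up out of its slots in front of the catch and stand it in the empty grey trough. Then, before touching the catch, tug the lid up by its brass pull to learn whether it is caught; if it is, without forcing it, slide the orange catch knob across to the other end of its track. Swing the lid up more than half way to vertical (about 60 degrees is right) and finish while still holding it open by the pull, with the rest of the table left as it was.

Things in the scene. Friction and masses are not known exactly. Their poses are not given: they have to be found in the camera images.
- chest: Fixed pine box with grey-blue painted patches, 200 (x) x 260 (y) x 120 mm high without its lid, standing on the table. Origin: centre of its underside; its front (catch, guard slots) faces its own -x, its z is up. On the front: a steel track under the catch knob (top 86 mm above the table, reaching out 45 mm from the front face) and, 55 mm in front of the front face, the guard's slotted holder, 136 mm wide along y and 90 mm high.
- lid (a joint): Angle of the navy lid (200 x 264 x 12 mm, its underside 120 mm above the table, about 0.3 to 0.6 kg) in rad: 0 shut, grows as the front edge rises, end stop 1.3. It falls shut when let go. A free lid rises without resistance but its weight; a caught one lifts by only about 0.06 rad (10 mm at the pull) and then stops hard.
- lid_hinge (a point): Point on the lid's hinge axis: middle of the rear top edge of the box, at the underside of the lid (100 mm behind the box's centre, 120 mm above the table). The axis runs along this frame's y, which moves with the lid; at lid angle 0 the axes are parallel to the box's.
- lid_pull (a point): Centre of the upright brass pull near the lid's front edge, a block 22 (x) x 22 (y) x 45 mm high standing on the lid; the point lies 22.5 mm above the lid's top face and 22.5 mm below the pull's top (177 mm above the table when shut). From the hinge point it lies at -182, -50, +34.5 mm in the lid's own axes. Pinched across its y faces, it pivots between the fingers as the lid swings.
- bolt (a joint): Position of the sliding catch in m: 0 at one end of its track (towards the middle of the box), 0.024 at the other (towards the box's +y). It starts within 3 mm of 0 and stays where left (2 N of friction). Hidden from sight, it may or may not hold the lid there; only a tug tells. If it does, the lid is free with the catch fully at the other end; if not, the other end will mostly hold it.
- bolt_knob (a point): Orange knob of the catch, an upright round post 14 mm in diameter in front of the box; the point lies on its axis 14 mm below its top (top 133 mm above the table, free down to 95 mm). Sliding the catch moves it along the box's y; 25 mm in front of the box's front face.
- guard: Lime-green splash guard, a rigid board 8 (x) x 110 (y) x 170 mm high, 100 g. Origin: centre of its lower edge; z up along the board. It starts upright in the holder's slots, lower edge 20 mm above the table, engaged 70 mm deep with 1.5 mm of play, 30 mm in front of the catch knob.
- guard_center (a point): Centre of the splash guard (85 mm from its upper and lower edges); x is across its 8 mm thickness, y along its 110 mm width, z up. Can be pinched by its upper edge from above.
- trough: Fixed grey open trough, outside 34 (x) x 150 (y) x 95 mm high, walls and floor 5 mm, so the opening is 24 x 140 mm; empty. Origin: centre of its underside. The guard stands in it upright or leaning a little.
- tin: Steel paint tin, 86 mm diameter, 110 mm high; leave alone. Origin: centre of its underside.
- bottle: Clear bottle, 64 mm diameter, 190 mm high; leave alone. Origin: centre of its underside.
- brush: Paint brush, 200 mm long, lying on the table; leave alone. Its x runs along its length.
- tape: Yellow roll of masking tape, 96 mm diameter, 24 mm high, lying flat; leave alone. Origin: centre of its underside.
- sanding_block: Cork sanding block 100 x 65 x 35 mm; leave alone. Origin: centre of its underside.
- jar: Jar, 68 mm diameter, 90 mm high; leave alone. Origin: centre of its underside.
- screwdriver: Red-handled screwdriver lying on the table; leave alone. Its x runs along its length.
Things that resemble listed ones, but are neither listed nor needed, are in the scene too. There is more than one size of the guard; the job needs the smallest.

How it is judged (in metres and radians):
On the way, in this order (a step that is already met when the one before it is completed fails the run):
1. the splash guard stands in the trough, let go (x of guard_center in the frame of trough between -0.03 and 0.03 m and y of guard_center in the frame of trough between -0.03 and 0.03 m and z of guard_center in the frame of trough below 0.11 m and angle between guard_center's own z axis and vertical below 0.4 rad and contact force between the fingers and guard below 0.1 N), for 0.2 s.
2. the lid is tugged up while the catch is still where it was (value of joint lid above 0.025 rad and distance of bolt_knob from where it was at the start of the episode below 0.006 m and contact force between the fingers and lid_c1 above 0.5 N), for 0.05 s.
3. the lid is raised more than half way to vertical (value of joint lid above 0.8 rad), for 0.2 s.
At the end, for the whole second after the job is handed in: The lid is held still at more than 0.8 rad by the fingers on its pull, and the splash guard stands in the trough (centre within 30 mm of the trough's centre in x and y and under 110 mm high, tilted less than 0.4 rad), not touched (all of step 1 and value of joint lid above 0.8 rad and velocity of joint lid between -0.1 and 0.1 rad/s and contact force between the fingers and lid_c1 above 0.5 N); the arm keeps its last pose, push and grip.
It fails at once if the lid is forced against the catch (over 60 N) (contact force between lid and bolt above 60 N).
It fails at once if a bystander is moved by more than 40 mm (distance of any of tin, bottle, brush, tape, sanding_block, jar, screwdriver from where it was at the start of the episode above 0.04 m).
It also fails if it takes over 70 s, if anything falls off the work surface, if the arm or the gripper's body presses on something with over 40 N, if the wrist force passes 120 N, or if a joint passes its speed limit or range.

## Robot

A 6-joint arm with a two-finger parallel gripper is mounted at the origin on the work surface. World frame = base frame: x ahead of the robot, y to its left, z up, the work surface at z = 0. Lengths are in mm, angles in rad, forces in N, time in s.
With the tool pointing down it reaches from about 400 to 925 mm from the base axis. Payload 12.5 kg.
Tool frame: the origin (TCP) lies on the centre line of the jaws, within the pads' length; the fingertips stand 8 mm ahead of it and the grasp point (between the pads) lies 11 mm behind it; z points along the fingers, x is the direction in which the jaws open and shut, and the axes are right-handed (so a half turn about z gives the same grasp; the last joint's range is limited). The gripper opens to 95 mm and grips with 3 to 60 N. Pads are 20 mm wide; open, the fingers measure 119 mm over their backs; the gripper's body (75 mm by 180 mm) begins 59 mm behind the grasp point.
Start: joints at [1.053, 0.491, 1.559, -0, 1.092, -0.106], TCP at [250.148, 572.776, 222.661] pointing down, gripper open.
Joint ranges: [-3.1, 3.1], [-0.84, 2.19], [0.05, 2.79], [-1.13, 4.28], [0.06, 2.93], [-2.69, 2.69]. Speed limits (rad/s): [2.22, 2.22, 2.79, 3.14, 3.14, 3.14].

## Interface

Orientations are given as [roll, pitch, yaw] about the fixed x, y, z axes, in that order (R = Rz(yaw) Ry(pitch) Rx(roll)).
In Python, from cell import env gives the robot as it stands. The module is installed in compiled form; this text tells all that it offers.
- The arm moves only by the tool send_rows, never from a script. Its argument "moves" is a list that holds one entry, the list of rows, each a list of 6 numbers: the shift along the tool's x, y, z as a fraction of full scale, then the turn, a rotation vector about the tool's x, y, z as a fraction of full scale. A call has 1 to 12 rows; each row is the pose to reach, as a shift and turn from the pose commanded when the call began, along the tool's axes at that moment; what a row does not reach only later rows make up. Full scale, the value 1, is 0.3 m for a shift and 90 degrees for a turn. A row lasts 1/12 s, in which the tool goes at most 41.7 mm and 7.16 degrees, less where a joint would pass 70% of its speed; a pose out of reach is approached as far as the arm can. A call with a number of a shift or a turn outside -1 to 1 is refused whole. A call with a gripper value outside its range is refused whole. "grip" is the gripper's target within -1 to 1 (shut at 1, half-way at 0, fully open at -1), set as the call begins (left out, the last holds). The fingers move at their own pace and stop on an object; the grip force is fixed at half the most. Time passes only in rows, so rows that repeat a pose let the fingers close. It gives the time, the measured TCP pose, the force and the opening at its end, in the units of the state.
- env.state(): the state, without advancing time (a new reading comes with each control period).
- env.read_camera(name): name is "scene" or "side" or "wrist"; returns a dict with "image" (400x640x3 uint8, red, green, blue), "mtx" (3x3 intrinsics, pixels), "T" (4x4, takes a point from camera to world coordinates); the wrist camera has in their place "mount" (4x4, takes a point from camera to tool coordinates, whose origin is the TCP and whose axes are the tool frame's). Camera axes: x right, y up, looking along -z (the intrinsics and any distortion apply to the point x, -y, -z); pixel columns grow to the right and rows downward; lengths in mm; the calibration is good to about 2 mm. A picture is of the moment at which its call begins: read the wrist's pose just before it. There is no depth.
- env.job_done(): hands the job in, once; it reports no verdict.
Trained networks look in the newest picture that a camera, given by its name, has taken for a name from the list of things; names that differ only in an ending like _2 or _b are one class to them, and where a whole thing is asked for, a point or a joint stands for the part that bears it (a point fixed in the world has none). Each returns a list of dicts, best first, with "confidence" (0 to 1); they miss things now and then, are a little off and sometimes report something else, mostly with a low value. They report only what shows in the picture. A call takes as long as a camera call. They do not tell look-alikes from the thing itself.
- env.look_for(camera, thing): "xy" ([column, row] in pixels, amid what is visible of it).
- env.outline_of(camera, thing): "region" (400x640 bool, what is visible of it) and "xy" ([column, row] in pixels, amid what is visible of it).
The state is a dict: "t": time; "joints": joint angles; "qvel": joint speeds; "tau": joint torques, N m; "eef_pos": TCP position; "tcp_rot": TCP orientation; "ft_force": force on the tool from outside, world axes, zero at the start; "moment": the same for the moment, N m; "opening": opening from 0.0 (shut) to 1.0 (fully open).
Only numpy, scipy, OpenCV 4.12 (cv2) and the standard library are available. Lean on these libraries where they do the work, as an engineer would, in place of code of your own. Each camera call takes 0.05 s, during which the arm holds its last target. There are 200 camera calls.

## Working session

There is one attempt and no reset: what is moved stays moved. The work goes in short steps, Python scripts to look and compute and a tool call to move; the robot and the scene stay as the last step left them, time stands still between calls to the robot, and variables do not carry over. Pictures are saved under pics/ and viewed, about 8 in all and at most 12, crops included, and the job is handed in when it is done.

Besides the shell and the picture viewer there is one more tool, called by a JSON object that holds its "fn" and its "kwargs". send_rows: Moves the arm, as the interface text tells. Its arguments: {"type":"object","properties":{"moves":{"type":"array","items":{"type":"array","items":{"type":"array","items":{"type":"number"}}}},"grip":{"type":"number"}},"required":["moves"]}

```bash
mkdir -p pics; python3 - <<'E'
from cell import env
import cv2,numpy as np
s=env.state();print({k:np.round(v,3).tolist() for k,v in s.items()})
ims=[]
for c in("scene","side"):
    r=env.read_camera(c);ims.append(r["image"]);print(c,np.round(r["mtx"],1).tolist(),np.round(r["T"],3).tolist(),r.keys())
    for t in("guard","trough","bolt_knob","lid_pull","chest","lid","tin","bottle","jar"):
        print(t,[(np.round(d["xy"]).tolist(),round(d["confidence"],2)) for d in env.look_for(c,t)])
    cv2.imwrite(f"pics/{c}1.png",cv2.resize(r["image"][:,:,::-1],(800,500)))
E
```

```text
{'t': 0.0, 'joints': [1.053, 0.492, 1.559, -0.0, 1.092, -0.106], 'qvel': [-0.001, -0.0, 0.001, 0.002, -0.0, -0.001], 'tau': [-0.0, -61.265, -25.818, 0.069, 0.048, -0.0], 'eef_pos': [250.007, 572.54, 222.072], 'tcp_rot': [-3.142, 0.001, 1.159], 'ft_force': [-0.222, 0.497, -0.06], 'moment': [0.027, 0.044, 0.012], 'opening': 1.0}
scene [[506.2, 0.0, 325.4], [0.0, 506.2, 205.6], [0.0, 0.0, 1.0]] [[0.861, -0.333, 0.384, 973.102], [0.508, 0.552, -0.661, -840.919], [0.008, 0.764, 0.645, 965.955], [0.0, 0.0, 0.0, 1.0]] dict_keys(['image', 'mtx', 'T'])
guard [([297.0, 182.0], 0.88), ([150.0, 238.0], 0.8), ([282.0, 230.0], 0.71)]
trough [([370.0, 170.0], 0.96), ([438.0, 166.0], 0.4)]
bolt_knob []
lid_pull []
chest [([328.0, 284.0], 0.88)]
lid [([333.0, 272.0], 0.74)]
tin [([439.0, 216.0], 0.8), ([438.0, 165.0], 0.59)]
bottle [([438.0, 166.0], 0.9)]
jar [([210.0, 357.0], 0.73)]
side [[510.8, 0.0, 313.5], [0.0, 510.8, 200.6], [0.0, 0.0, 1.0]] [[0.876, 0.352, -0.331, -32.3], [-0.483, 0.656, -0.58, -845.521], [0.013, 0.667, 0.745, 1214.425], [0.0, 0.0, 0.0, 1.0]] dict_keys(['image', 'mtx', 'T'])
guard [([269.0, 200.0], 0.95), ([329.0, 230.0], 0.78), ([275.0, 329.0], 0.64)]
trough [([268.0, 148.0], 0.87)]
bolt_knob []
lid_pull [([386.0, 220.0], 0.9)]
chest [([381.0, 234.0], 0.75)]
lid [([385.0, 218.0], 0.81), ([399.0, 335.0], 0.17)]
tin [([348.0, 147.0], 0.58)]
bottle [([307.0, 121.0], 0.72)]
jar [([403.0, 335.0], 0.84)]
```

View pics/scene1.png

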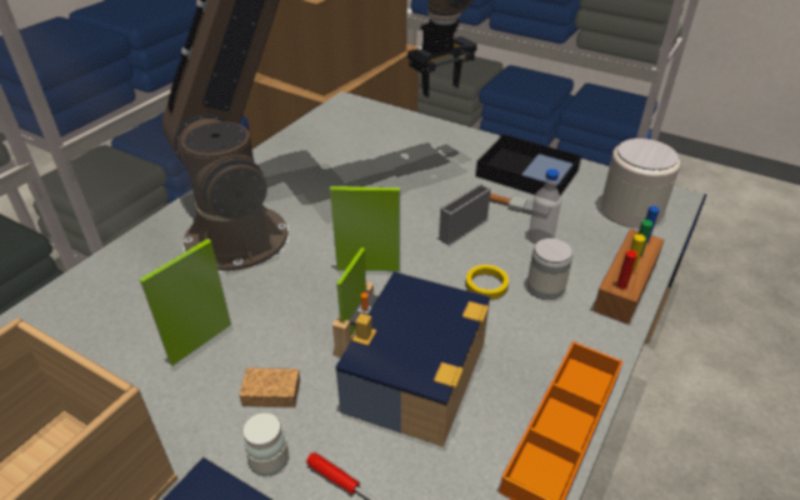

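View pics/side1.png

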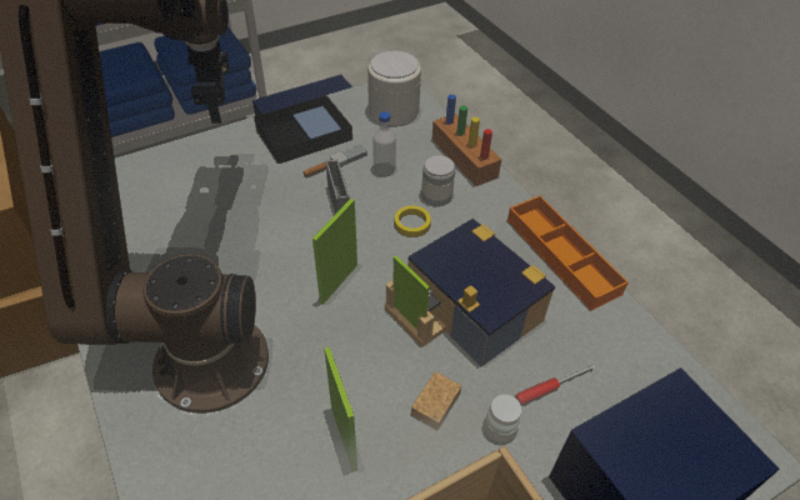

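Look-alikes for the guard, in 800x500 scene pixels: the board at (366,228), the board at (187,300), and the small one in the chest's holder at (352,285). The small one is the guard I want. The navy box at the bottom edge is a decoy chest. Next I'll fit poses from the outlines.

```bash
cat > h.py <<'E'
import numpy as np,cv2
from cell import env
from scipy.optimize import minimize
def proj(P,mtx,T):
    P=np.atleast_2d(P);c=(np.linalg.inv(T)@np.c_[P,np.ones(len(P))].T)[:3]
    q=mtx@np.array([c[0],-c[1],-c[2]]);return (q[:2]/q[2]).T
def ray(uv,mtx,T):
    d=np.linalg.inv(mtx)@np.array([uv[0],uv[1],1.]);d=T[:3,:3]@np.array([d[0],-d[1],-d[2]]);return T[:3,3],d/np.linalg.norm(d)
def onz(uv,z,mtx,T):
    o,d=ray(uv,mtx,T);return o+d*(z-o[2])/d[2]
def tri(rays):
    A=0;b=0
    for o,d in rays:
        M=np.eye(3)-np.outer(d,d);A=A+M;b=b+M@o
    X=np.linalg.solve(A,b);return X,[np.linalg.norm((np.eye(3)-np.outer(d,d))@(X-o)) for o,d in rays]
def box(p,size,z0,z1):
    x,y,a=p;c,s=np.cos(a),np.sin(a);R=np.array([[c,-s],[s,c]])
    return np.array([[*(R@[sx*size[0]/2,sy*size[1]/2]+[x,y]),z] for sx in(-1,1) for sy in(-1,1) for z in(z0,z1)])
def iou(p,size,z0,z1,views):
    t=0
    for reg,m,T in views:
        im=np.zeros((1600,2560),np.uint8);h=cv2.convexHull((proj(box(p,size,z0,z1),m,T)*4+1.5).astype(np.int32))
        cv2.fillConvexPoly(im,h,1);im=cv2.resize(im*255,(640,400),interpolation=cv2.INTER_AREA)/255.
        t+=np.minimum(im,reg).sum()/np.maximum(im,reg).sum()
    return t/len(views)
def fit(size,z0,z1,views,p0s):
    best=None
    for p0 in p0s:
        r=minimize(lambda q:-iou([q[0],q[1],q[2]/100],size,z0,z1,views),[p0[0],p0[1],p0[2]*100],method="Nelder-Mead",options=dict(initial_simplex=[[p0[0]+a,p0[1]+b,p0[2]*100+c] for a,b,c in((0,0,0),(25,0,0),(0,25,0),(0,0,25))],xatol=.1,fatol=1e-4))
        if best is None or r.fun<best.fun: best=r
    return [best.x[0],best.x[1],best.x[2]/100],-best.fun
E
python3 - <<'E'
from h import *
V={};cam={}
near={"lid":{"scene":(333,272),"side":(385,218)},"trough":{"scene":(370,170),"side":(268,148)},"guard":{"scene":(282,230),"side":(329,230)}}
for c in("scene","side"):
    r=env.read_camera(c);cam[c]=r;vis=r["image"][:,:,::-1].copy()
    for t in near:
        o=min(env.outline_of(c,t),key=lambda d:np.hypot(*(np.array(d["xy"])-near[t][c])))
        print(c,t,o["xy"],o["region"].sum(),o["confidence"])
        V.setdefault(t,[]).append((o["region"].astype(float),r["mtx"],r["T"]))
        cs,_=cv2.findContours(o["region"].astype(np.uint8),0,1);cv2.drawContours(vis,cs,-1,(255,0,255),1)
    cam[c+"v"]=vis
o=[]
for t,sz,z0,z1 in(("lid",(200,264),120,132),("trough",(34,150),0,95)):
    g=[onz(near[t][c],z1 if t=="lid" else 60,cam[c]["mtx"],cam[c]["T"])[:2] for c in near[t]];print(t,np.round(g));g=np.mean(g,0)
    p,s=fit(sz,z0,z1,V[t],[(*g,a) for a in np.arange(-1.4,1.6,.4)]);print(t,np.round(p,3),round(s,3))
    for c in("scene","side"):
        h=cv2.convexHull(proj(box(p,sz,z0,z1),cam[c]["mtx"],cam[c]["T"]).astype(np.int32));cv2.polylines(cam[c+"v"],[h],True,(0,255,255),1)
a=cv2.resize(cam["scenev"][120:370,220:440],None,fx=1.8,fy=2);a=cv2.resize(cam["scenev"][130:370,230:430],(400,480),interpolation=2)
b=cv2.resize(cam["sidev"][110:310,240:450],(400,480),interpolation=2)
cv2.imwrite("pics/fit.png",np.hstack([a,b]))
E
```

```text
scene lid [334.0, 273.3] 8222 0.85
scene trough [369.5, 170.3] 1264 0.69
scene guard [278.5, 229.8] 897 0.73
side lid [385.1, 220.4] 5739 0.59
side trough [266.7, 147.5] 487 0.62
side guard [330.5, 236.3] 1094 0.69
lid [[ 607. -174.]
 [ 592. -154.]]
lid [ 5.93691e+02 -1.49090e+02  1.63000e-01] 0.971
trough [[464. 302.]
 [460. 331.]]
trough [ 4.62350e+02  3.18354e+02 -2.44000e-01] 0.816
```

View pics/fit.png

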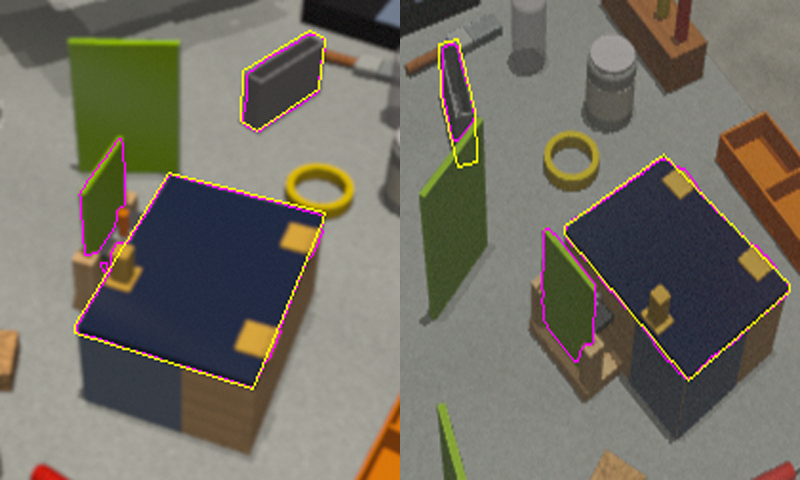

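```bash
python3 - <<'E'
from h import *
chest=np.array([593.7,-149.1]);a=.163;R=np.array([[np.cos(a),-np.sin(a)],[np.sin(a),np.cos(a)]])
V={"guard":[],"trough":[]};B=[];cam={}
near={"trough":{"scene":(370,170),"side":(268,148)},"guard":{"scene":(282,230),"side":(329,230)}}
for c in("scene","side"):
    r=env.read_camera(c);cam[c]=r;G=env.outline_of(c,"guard")
    for t in near:
        o=min(env.outline_of(c,t),key=lambda d:np.hypot(*(np.array(d["xy"])-near[t][c])))
        V[t].append((o["region"].astype(float),r["mtx"],r["T"]))
    for g in G: print(c,g["xy"],round(g["confidence"],2));
    if c=="side":
        t0=cv2.minAreaRect
        reg=sum((g["region"] for g in G),np.zeros((400,640),bool))
        occ=reg
    for nm,xy in (("backboard",(297,182) if c=="scene" else (269,200)),("leftboard",(150,238) if c=="scene" else (275,329))):
        g=min(G,key=lambda d:np.hypot(*(np.array(d["xy"])-xy)))["region"]
        q=cv2.boxPoints(cv2.minAreaRect(np.argwhere(g)[:,::-1].astype(np.float32)));vs=np.argwhere(g)
        low=vs[vs[:,0]>=vs[:,0].max()-1].mean(0)[::-1]
        print(nm,c,"low pt on z0",np.round(onz(low,0,r["mtx"],r["T"])))
        B.append((nm,g.astype(float),r["mtx"],r["T"]))
# trough with scene region + union trick: side view only up to the occluder
import h
o=h.iou
def iou2(p,size,z0,z1,views):
    t=0
    for i,(reg,m,T) in enumerate(views):
        im=np.zeros((1600,2560),np.uint8);hh=cv2.convexHull((proj(box(p,size,z0,z1),m,T)*4+1.5).astype(np.int32));cv2.fillConvexPoly(im,hh,1)
        im=cv2.resize(im*255,(640,400),interpolation=cv2.INTER_AREA)/255.
        if i==1: im=im*~occ; reg=reg*~occ
        t+=np.minimum(im,reg).sum()/np.maximum(im,reg).sum()
    return t/2
h.iou=iou2
print("trough",fit((34,150),0,95,V["trough"],[(462,318,x) for x in(-.5,-.24,0)]));h.iou=o
for nm in("backboard","leftboard"):
    vs=[b[1:] for b in B if b[0]==nm]
    best=max((fit((8,w),0,H,vs,[(*((360,130) if nm[0]=="b" else (240,-150)),x) for x in(-.5,0,.5,1.2)])+((w,H),) for w,H in((135,200),(140,220),(160,220))),key=lambda z:z[1]);print(nm,best)
for z0 in(40,60,90):
    sc=[(np.mean([iou([*(chest+R@[-155,y]),a],(8,110),z0,190,[v]) for v in V["guard"]]),y) for y in np.arange(-60,90,1)];print(z0,max(sc))
y=max(sc)[1];print("guard",chest+R@[-155,y],"pull",chest+R@[-82,-50],"knob y0",chest+R@[-125,y])
E
```

```text
scene [149.0, 238.2] 0.81
scene [294.8, 182.7] 0.74
scene [281.9, 230.9] 0.64
backboard scene low pt on z0 [361.  75.   0.]
leftboard scene low pt on z0 [ 168. -367.    0.]
side [268.6, 199.4] 0.88
side [330.6, 230.7] 0.85
side [326.1, 183.5] 0.6
side [348.5, 147.3] 0.29
backboard side low pt on z0 [283.  35.   0.]
leftboard side low pt on z0 [ 443. -125.    0.]
trough ([np.float64(461.27065676021857), np.float64(316.9370901203251), np.float64(-0.2626019952982121)], np.float64(0.9170791894002475))
backboard ([np.float64(341.86088047179226), np.float64(69.29488787904884), np.float64(2.0424503579796367)], np.float64(0.9226749951985058), (140, 220))
leftboard ([np.float64(240.0), np.float64(-150.0), np.float64(-0.5)], np.float64(0.0), (135, 200))
40 (np.float64(0.7878203356325256), np.int64(58))
60 (np.float64(0.8043537970963748), np.int64(58))
90 (np.float64(0.7645075358954282), np.int64(57))
guard [ 431.50463    -118.00881234] pull [ 520.90087762 -211.74413605] knob y0 [ 461.10697661 -113.14043733]
```

```bash
cat >> h.py <<'E'
from scipy.spatial.transform import Rotation as Ro
def to(x,y,z,yaw,cur=None,roll=np.pi,pitch=0):
    s=env.state();p=np.array(s["eef_pos"]) if cur is None else np.array(cur[:3],float)
    R=Ro.from_euler("xyz",s["tcp_rot"] if cur is None else [np.pi,0,cur[3]])
    d=R.inv().apply(np.array([x,y,z])-p)/300;w=(R.inv()*Ro.from_euler("xyz",[roll,pitch,yaw])).as_rotvec()/(np.pi/2)
    print("row",np.round(d,4).tolist(),np.round(w,4).tolist());return d,w
E
python3 -c "
from h import *
to(461,317,400,-.2626,[250.1,572.8,222.7,1.159])"
```

```text
row [-0.5, 0.9855, -0.591] [0.0, -0.0, 0.905]
```

{"fn": "send_rows", "kwargs": {"moves": [[[-0.5, 0.985, -0.591, 0, 0, 0.905], [-0.5, 0.985, -0.591, 0, 0, 0.905], [-0.5, 0.985, -0.591, 0, 0, 0.905], [-0.5, 0.985, -0.591, 0, 0, 0.905], [-0.5, 0.985, -0.591, 0, 0, 0.905], [-0.5, 0.985, -0.591, 0, 0, 0.905], [-0.5, 0.985, -0.591, 0, 0, 0.905], [-0.5, 0.985, -0.591, 0, 0, 0.905], [-0.5, 0.985, -0.591, 0, 0, 0.905], [-0.5, 0.985, -0.591, 0, 0, 0.905], [-0.5, 0.985, -0.591, 0, 0, 0.905], [-0.5, 0.985, -0.591, 0, 0, 0.905]]], "grip": -1}}

```text
t: 2.8
eef_pos: [461.4, 316.2, 400.3]
tcp_rot: [-3.141, -0.0, -0.272]
ft_force: [0.1, 0.3, -0.2]
opening: 1.002
```

```bash
cat >> h.py <<'E'
def wrist():
    s=env.state();T=np.eye(4);T[:3,:3]=Ro.from_euler("xyz",s["tcp_rot"]).as_matrix();T[:3,3]=s["eef_pos"]
    r=env.read_camera("wrist");r["T"]=T@r["mount"];return r,s
E
python3 - <<'E'
from h import *
r,s=wrist();print(s["t"],s["eef_pos"],s["tcp_rot"],s["ft_force"]);print(np.round(r["mount"],2).tolist())
p0=[461.3,316.9,-.2626]
print("expect",proj([461,317,95],r["mtx"],r["T"]))
v=r["image"][:,:,::-1].copy()
O=env.outline_of("wrist","trough")
for o in O: print(o["xy"],o["confidence"],o["region"].sum())
if O:
    p,sc=fit((34,150),0,95,[(O[0]["region"].astype(float),r["mtx"],r["T"])],[p0]);print("fit",p,sc)
for p,c in((p0,(0,255,255)),)+(((p,(255,0,255)),) if O else ()):
    cv2.polylines(v,[cv2.convexHull(proj(box(p,(34,150),0,95),r["mtx"],r["T"]).astype(np.int32))],True,c,1)
    cv2.polylines(v,[cv2.convexHull(proj(box(p,(24,140),95,95),r["mtx"],r["T"]).astype(np.int32))],True,c,1)
cv2.imwrite("pics/w1.png",v)
E
```

```text
2.8 [461.43154079 316.22493832 400.26864257] [-3.14108831e+00 -4.61844263e-04 -2.71506468e-01] [ 0.12193864  0.29825912 -0.15202867]
[[1.0, 0.0, -0.0, 0.2], [0.0, -0.96, -0.28, -79.78], [-0.0, 0.28, -0.96, -163.02], [0.0, 0.0, 0.0, 1.0]]
expect [[324.86174639 161.18534978]]
[323.0, 155.2] 0.98 2814
fit [np.float64(462.22914356754734), np.float64(318.2652724014015), np.float64(-0.2519542140176935)] 0.9710380009816705
```

View pics/w1.png

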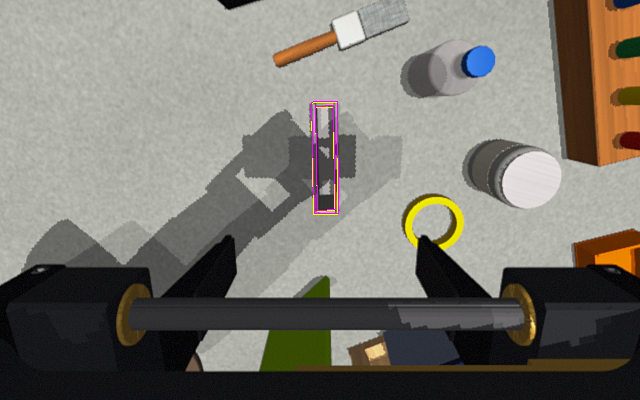

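The wrist view shows the trough at (323,155), and the fit matches its opening. Next I'll go above the guard.

```bash
python3 -c "
from h import *
to(490,100,400,.163,[461,317,400,-.2626])
to(431.5,-118,400,.163,[490,100,400,.163])"
```

```text
row [0.2811, 0.6734, 0.0] [-0.0, 0.0, -0.2709]
row [-0.3103, 0.6854, 0.0] [0.0, 0.0, 0.0]
```

{"fn": "send_rows", "kwargs": {"moves": [[[0.281, 0.673, 0, 0, 0, -0.271], [0.281, 0.673, 0, 0, 0, -0.271], [0.281, 0.673, 0, 0, 0, -0.271], [0.281, 0.673, 0, 0, 0, -0.271], [0.281, 0.673, 0, 0, 0, -0.271], [0.281, 0.673, 0, 0, 0, -0.271]]]}}

```text
t: 3.4
eef_pos: [489.9, 97.1, 400.0]
tcp_rot: [3.141, -0.0, 0.165]
ft_force: [-0.1, 0.2, -0.2]
opening: 0.998
```

{"fn": "send_rows", "kwargs": {"moves": [[[-0.31, 0.685, 0, 0, 0, 0], [-0.31, 0.685, 0, 0, 0, 0], [-0.31, 0.685, 0, 0, 0, 0], [-0.31, 0.685, 0, 0, 0, 0], [-0.31, 0.685, 0, 0, 0, 0], [-0.31, 0.685, 0, 0, 0, 0], [-0.31, 0.685, 0, 0, 0, 0], [-0.31, 0.685, 0, 0, 0, 0]]]}}

```text
t: 4.07
eef_pos: [431.3, -118.2, 399.9]
tcp_rot: [-3.141, -0.0, 0.163]
ft_force: [0.4, 0.6, -0.6]
opening: 1.004
```

```bash
python3 - <<'E'
from h import *
r,s=wrist();print(s["t"],s["eef_pos"],s["tcp_rot"])
chest=np.array([593.7,-149.1]);a=.163;R=np.array([[np.cos(a),-np.sin(a)],[np.sin(a),np.cos(a)]])
v=r["image"][:,:,::-1].copy()
for t in("guard","lid","bolt_knob","lid_pull"):
    for o in env.outline_of("wrist",t):
        print(t,o["xy"],round(o["confidence"],2),o["region"].sum())
        cs,_=cv2.findContours(o["region"].astype(np.uint8),0,1);cv2.drawContours(v,cs,-1,(255,0,255),1)
P=lambda p:proj(p,r["mtx"],r["T"]).astype(np.int32)
cv2.polylines(v,[cv2.convexHull(P(box([*(chest+R@[-155,57]),a],(8,110),190,190)))],True,(0,255,255),1)
cv2.polylines(v,[cv2.convexHull(P(box([*chest,a],(200,264),132,132)))],True,(0,255,255),1)
for q in([-125,57,133],[-82,-50,177]): cv2.circle(v,tuple(int(k) for k in P([*(chest+R@q[:2]),q[2]])[0]),4,(0,0,255),1)
cv2.imwrite("pics/w2.png",v);np.save("w2.npy",r["image"])
E
```

```text
4.0667 [ 431.31399281 -118.19194189  399.93877738] [-3.14134883e+00 -1.77739332e-04  1.62792954e-01]
guard [324.8, 167.2] 0.94 790
guard [252.7, 8.5] 0.9 2583
guard [132.0, 243.3] 0.88 4478
guard [350.0, 169.3] 0.52 320
guard [445.7, 184.7] 0.45 28329
lid [449.2, 184.6] 0.81 28303
bolt_knob [348.9, 166.1] 0.82 352
lid_pull [447.8, 185.3] 0.83 28148
```

View pics/w2.png

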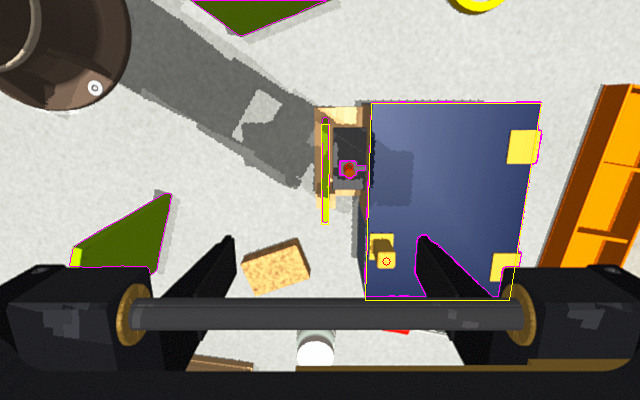

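```bash
python3 - <<'E'
from h import *
r,s=wrist();im=r["image"];v=im[80:310,280:460][:,:,::-1]
cv2.imwrite("pics/w2c.png",cv2.resize(v,(626,800//1*1 if False else 600),interpolation=2)[:600])
chest=np.array([593.7,-149.1]);a=.163;R=np.array([[np.cos(a),-np.sin(a)],[np.sin(a),np.cos(a)]])
hsv=cv2.cvtColor(im,cv2.COLOR_RGB2HSV);m=(hsv[...,0]>28)&(hsv[...,0]<48)&(hsv[...,1]>130)&(hsv[...,2]>60)
m[:, :305]=0;m[:,345:]=0;m[:100]=0;m[240:]=0
for row in range(104,232,6):
    c=np.flatnonzero(m[row]);print(row,c.min() if len(c) else None,c.max() if len(c) else None,hsv[row,c,2].tolist())
for px in((325,118),(325,222)): print(px,R.T@(onz(px,190,r["mtx"],r["T"])[:2]-chest))
print("knob top",R.T@(onz((348.5,171),133,r["mtx"],r["T"])[:2]-chest))
E
```

```text
104 None None []
110 None None []
116 None None []
122 322 327 [95, 99, 97, 100, 101, 97]
128 321 328 [144, 138, 140, 140, 139, 140, 140, 123]
134 321 328 [183, 194, 195, 196, 196, 195, 159, 122]
140 321 328 [177, 190, 193, 194, 194, 194, 198, 142]
146 321 328 [170, 189, 192, 192, 192, 195, 198, 141]
152 321 328 [167, 190, 191, 195, 190, 171, 162, 128]
158 321 328 [151, 186, 154, 138, 139, 139, 140, 119]
164 321 328 [131, 137, 139, 139, 140, 140, 140, 119]
170 321 328 [129, 138, 140, 139, 139, 142, 139, 119]
176 321 328 [127, 136, 141, 139, 139, 140, 137, 116]
182 321 327 [129, 137, 140, 139, 139, 139, 136]
188 321 328 [123, 139, 140, 136, 139, 139, 138, 97]
194 321 328 [122, 136, 138, 138, 137, 138, 136, 92]
200 321 328 [221, 247, 250, 249, 250, 252, 255, 165]
206 321 327 [223, 246, 249, 248, 249, 250, 250]
212 322 327 [245, 249, 248, 248, 249, 250]
218 322 327 [245, 248, 247, 248, 249, 249]
224 None None []
230 None None []
(325, 118) [-154.62984946  119.52585319]
(325, 222) [-154.53534       5.84028332]
knob top [-125.49718257   52.7233213 ]
```

View pics/w2c.png

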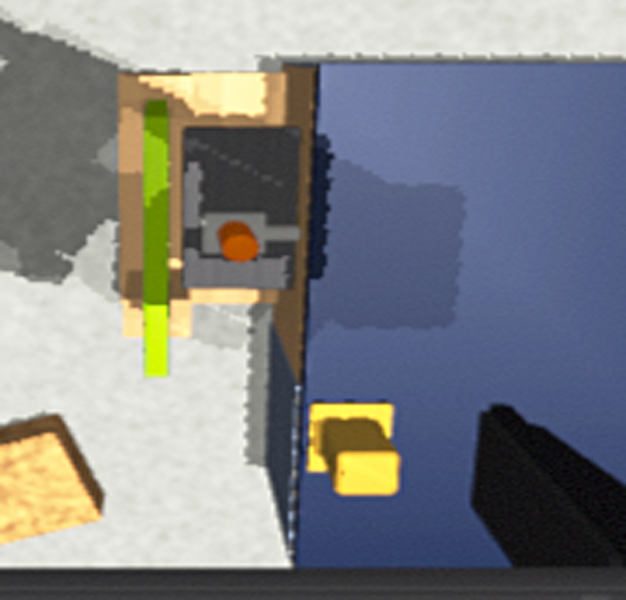

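Guard: upper edge along column 325, rows 122–222, and 155 mm in front of the chest centre as expected. The knob is at (349,173) and the pull's top at (386,261), both matching the model. Next I'll descend and pinch.

{"fn": "send_rows", "kwargs": {"moves": [[[0.002, -0.003, 0.4, 0, 0, 0], [0.002, -0.003, 0.4, 0, 0, 0], [0.002, -0.003, 0.4, 0, 0, 0], [0.002, -0.003, 0.65, 0, 0, 0], [0.002, -0.003, 0.65, 0, 0, 0], [0.002, -0.003, 0.8, 0, 0, 0], [0.002, -0.003, 0.8, 0, 0, 0], [0.002, -0.003, 0.8, 0, 0, 0], [0.002, -0.003, 0.8, 0, 0, 0]]]}}

```text
t: 5.12
eef_pos: [432.8, -116.7, 161.3]
tcp_rot: [3.141, -0.001, 0.164]
ft_force: [0.5, -0.3, 0.5]
opening: 0.998
```

{"fn": "send_rows", "kwargs": {"moves": [[[0, 0, 0, 0, 0, 0], [0, 0, 0, 0, 0, 0], [0, 0, 0, 0, 0, 0], [0, 0, 0, 0, 0, 0], [0, 0, 0, 0, 0, 0], [0, 0, 0, 0, 0, 0], [0, 0, 0, 0, 0, 0], [0, 0, 0, 0, 0, 0], [0, 0, 0, 0, 0, 0], [0, 0, 0, 0, 0, 0]]], "grip": 1}}

```text
t: 5.95
eef_pos: [432.0, -116.7, 159.9]
tcp_rot: [-3.141, 0.0, 0.163]
ft_force: [0.6, -0.7, -0.6]
opening: 0.358
```

{"fn": "send_rows", "kwargs": {"moves": [[[0, 0, 0, 0, 0, 0], [0, 0, 0, 0, 0, 0], [0, 0, 0, 0, 0, 0], [0, 0, 0, 0, 0, 0], [0, 0, 0, 0, 0, 0], [0, 0, 0, 0, 0, 0], [0, 0, 0, 0, 0, 0], [0, 0, 0, 0, 0, 0]]]}}

```text
t: 6.62
eef_pos: [431.9, -116.7, 159.9]
tcp_rot: [-3.141, 0.0, 0.163]
ft_force: [0.0, -0.4, -1.6]
opening: 0.085
```

{"fn": "send_rows", "kwargs": {"moves": [[[0, 0, 0, 0, 0, 0], [0, 0, -0.03, 0, 0, 0], [0, 0, -0.08, 0, 0, 0], [0, 0, -0.14, 0, 0, 0], [0, 0, -0.2, 0, 0, 0], [0, 0, -0.27, 0, 0, 0], [0, 0, -0.35, 0, 0, 0], [0, 0, -0.45, 0, 0, 0], [0, 0, -0.55, 0, 0, 0], [0, 0, -0.66, 0, 0, 0], [0, 0, -0.77, 0, 0, 0], [0, 0, -0.8, 0, 0, 0]]]}}

```text
t: 7.62
eef_pos: [432.3, -116.8, 405.2]
tcp_rot: [3.138, -0.006, 0.163]
ft_force: [-0.6, 0.4, -1.4]
opening: 0.081
```

```bash
python3 -c "
from h import *
s=env.state();print(s['opening'],s['ft_force'],s['eef_pos'])
r,_=wrist();cv2.imwrite('pics/w3.png',r['image'][:,:,::-1])
to(500,90,400,.1,[431.9,-116.7,400,.163])
to(462.2,318.3,400,-.252,[500,90,400,.1])"
```

```text
0.08132940167203734 [-0.63548888  0.38464941 -1.38792574] [ 432.33561705 -116.83417746  405.16989479]
row [0.3358, -0.643, -0.0] [0.0, -0.0, 0.0401]
row [-0.0494, -0.7698, -0.0] [-0.0, -0.0, 0.2241]
```

{"fn": "send_rows", "kwargs": {"moves": [[[0.1, -0.2, 0, 0, 0, 0.01], [0.2, -0.38, 0, 0, 0, 0.03], [0.336, -0.643, 0, 0, 0, 0.04], [0.336, -0.643, 0, 0, 0, 0.04], [0.336, -0.643, 0, 0, 0, 0.04], [0.336, -0.643, 0, 0, 0, 0.04], [0.336, -0.643, 0, 0, 0, 0.04], [0.336, -0.643, 0, 0, 0, 0.04]]]}}

```text
t: 8.33
eef_pos: [499.7, 90.0, 398.9]
tcp_rot: [3.141, 0.002, 0.102]
ft_force: [0.4, 0.2, -1.0]
opening: 0.08
```

{"fn": "send_rows", "kwargs": {"moves": [[[-0.02, -0.2, 0, 0, 0, 0.06], [-0.03, -0.4, 0, 0, 0, 0.12], [-0.05, -0.6, 0, 0, 0, 0.2], [-0.05, -0.77, 0, 0, 0, 0.224], [-0.05, -0.77, 0, 0, 0, 0.224], [-0.05, -0.77, 0, 0, 0, 0.224], [-0.05, -0.77, 0, 0, 0, 0.224], [-0.05, -0.77, 0, 0, 0, 0.224], [-0.05, -0.77, 0, 0, 0, 0.224], [-0.05, -0.77, 0, 0, 0, 0.224]]]}}

```text
t: 9.17
eef_pos: [462.5, 316.6, 400.0]
tcp_rot: [3.141, -0.0, -0.254]
ft_force: [-0.5, 0.6, -1.6]
opening: 0.084
```

```bash
python3 - <<'E'
from h import *
s=env.state();print(s['t'],s['opening'],s['eef_pos'],s['tcp_rot'])
ims=[]
p=[462.2,318.3,-.252]
r,_=wrist();w=r["image"][:,:,::-1].copy()
cv2.polylines(w,[cv2.convexHull(proj(box(p,(34,150),95,95),r["mtx"],r["T"]).astype(np.int32))],True,(255,0,255),1)
r=env.read_camera("scene");v=r["image"][:,:,::-1].copy()
e=s['eef_pos'];g=box([e[0],e[1],s['tcp_rot'][2]],(8,110),e[2]-140,e[2]+30)
cv2.polylines(v,[cv2.convexHull(proj(g,r["mtx"],r["T"]).astype(np.int32))],True,(255,0,255),1)
v=cv2.resize(v[40:240,270:470],(400,400));cv2.imwrite("pics/c3.png",np.hstack([v,w[:,120:520]]))
E
```

```text
9.1667 0.08359233889008204 [462.50359765 316.57771397 400.04772159] [ 3.14142246e+00 -1.93208831e-04 -2.53626092e-01]
```

View pics/c3.png

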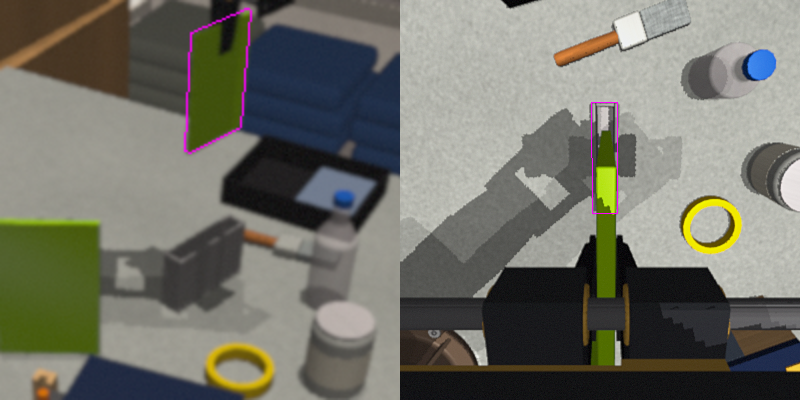

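{"fn": "send_rows", "kwargs": {"moves": [[[0, -0.005, 0.1, 0, 0, 0], [0, -0.005, 0.22, 0, 0, 0], [0, -0.005, 0.34, 0, 0, 0], [0, -0.005, 0.44, 0, 0, 0], [0, -0.005, 0.5, 0, 0, 0], [0, -0.005, 0.55, 0, 0, 0], [0, -0.005, 0.61, 0, 0, 0], [0, -0.005, 0.68, 0, 0, 0], [0, -0.005, 0.75, 0, 0, 0], [0, -0.005, 0.81, 0, 0, 0], [0, -0.005, 0.84, 0, 0, 0], [0, -0.005, 0.84, 0, 0, 0]]]}}

```text
t: 10.27
eef_pos: [462.2, 318.9, 146.5]
tcp_rot: [3.14, 0.002, -0.253]
ft_force: [0.7, -0.3, -1.1]
opening: 0.084
```

{"fn": "send_rows", "kwargs": {"moves": [[[0, 0, 0.005, 0, 0, 0], [0, 0, 0.005, 0, 0, 0], [0, 0, 0.005, 0, 0, 0]]]}}

```text
t: 10.52
eef_pos: [462.9, 319.9, 147.5]
tcp_rot: [-3.14, -0.001, -0.252]
ft_force: [1.0, -0.5, -1.5]
opening: 0.08
```

{"fn": "send_rows", "kwargs": {"moves": [[[0, 0, 0, 0, 0, 0], [0, 0, 0, 0, 0, 0], [0, 0, 0, 0, 0, 0], [0, 0, 0, 0, 0, 0], [0, 0, 0, 0, 0, 0], [0, 0, 0, 0, 0, 0], [0, 0, 0, 0, 0, 0], [0, 0, 0, 0, 0, 0], [0, 0, 0, 0, 0, 0]]], "grip": -0.2}}

```text
t: 11.27
eef_pos: [462.4, 319.8, 146.4]
tcp_rot: [-3.142, 0.0, -0.252]
ft_force: [0.6, -0.5, -0.3]
opening: 0.593
```

{"fn": "send_rows", "kwargs": {"moves": [[[0, 0, -0.05, 0, 0, 0], [0, 0, -0.15, 0, 0, 0], [0, 0, -0.28, 0, 0, 0], [0, 0, -0.42, 0, 0, 0], [0, 0, -0.55, 0, 0, 0], [0, 0, -0.68, 0, 0, 0], [0, 0, -0.8, 0, 0, 0], [0, 0, -0.8, 0, 0, 0], [0, 0, -0.8, 0, 0, 0]]]}}

```text
t: 12.02
eef_pos: [462.6, 319.9, 388.1]
tcp_rot: [-3.139, -0.003, -0.251]
ft_force: [0.3, 0.4, -0.1]
opening: 0.602
```

```bash
python3 - <<'E'
from h import *
s=env.state();print(s['t'],s['opening'],s['eef_pos'],s['tcp_rot'],s['joints'])
r,_=wrist();w=r["image"][:,:,::-1].copy()
cv2.polylines(w,[cv2.convexHull(proj(box([462.2,318.3,-.252],(8,110),175,175),r["mtx"],r["T"]).astype(np.int32))],True,(255,0,255),1)
v=env.read_camera("scene")["image"][:,:,::-1]
v=cv2.resize(v[40:240,270:470],(400,400));cv2.imwrite("pics/c4.png",np.hstack([v,w[:,120:520]]))
a=.163;c,q=np.cos(a),np.sin(a);pull=np.array([593.7-82*c+50*q,-149.1-82*q-50*c]);print("pull",pull)
e=s['eef_pos']
to(520,90,360,-1.408+.8,[e[0],e[1],e[2],-.252]);to(*pull,300,a-np.pi/2,[520,90,360,-.608])
E
```

```text
12.0167 0.602361965485652 [462.56852484 319.89269652 388.1292821 ] [-3.13904471e+00 -2.72206433e-03 -2.51499506e-01] [4.87569016e-01 2.74521690e-01 1.46004842e+00 5.03017399e-05
 1.40329438e+00 7.39056760e-01]
pull [ 520.90087762 -211.74413605]
row [0.3765, 0.6944, 0.0938] [0.0, -0.0, 0.2266]
row [0.577, 0.8238, 0.2] [0.0, -0.0, 0.5092]
```

View pics/c4.png

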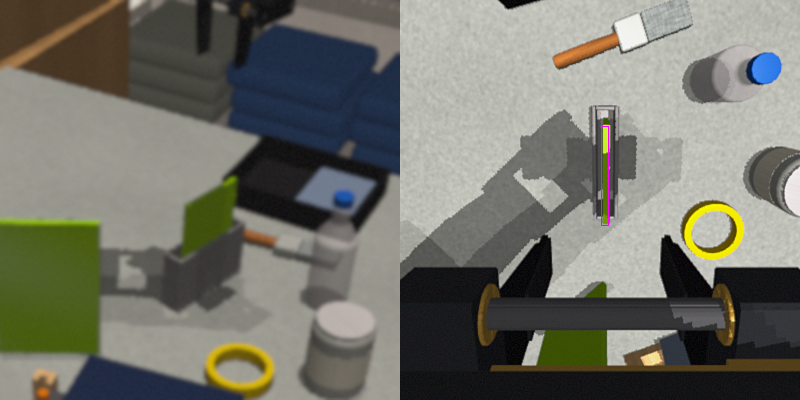

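The guard stands in the trough and matches the expected outline in both views. Next, the pull.

{"fn": "send_rows", "kwargs": {"moves": [[[0.377, 0.694, 0.09, 0, 0, 0.227], [0.377, 0.694, 0.09, 0, 0, 0.227], [0.377, 0.694, 0.09, 0, 0, 0.227], [0.377, 0.694, 0.09, 0, 0, 0.227], [0.377, 0.694, 0.09, 0, 0, 0.227], [0.377, 0.694, 0.09, 0, 0, 0.227], [0.377, 0.694, 0.09, 0, 0, 0.227]]]}}

```text
t: 12.7
eef_pos: [520.6, 85.6, 356.9]
tcp_rot: [3.138, 0.003, -0.612]
ft_force: [-0.2, -0.9, 0.3]
opening: 0.6
```

{"fn": "send_rows", "kwargs": {"moves": [[[0.577, 0.824, 0.2, 0, 0, 0.509], [0.577, 0.824, 0.2, 0, 0, 0.509], [0.577, 0.824, 0.2, 0, 0, 0.509], [0.577, 0.824, 0.2, 0, 0, 0.509], [0.577, 0.824, 0.2, 0, 0, 0.509], [0.577, 0.824, 0.2, 0, 0, 0.509], [0.577, 0.824, 0.2, 0, 0, 0.509], [0.577, 0.824, 0.2, 0, 0, 0.509], [0.577, 0.824, 0.2, 0, 0, 0.509], [0.577, 0.824, 0.2, 0, 0, 0.509], [0.577, 0.824, 0.2, 0, 0, 0.509]]]}}

```text
t: 13.62
eef_pos: [521.0, -210.5, 299.1]
tcp_rot: [3.141, 0.001, -1.406]
ft_force: [0.5, -0.3, 0.5]
opening: 0.601
```

```bash
python3 - <<'E'
from h import *
s=env.state();print(s['t'],s['opening'],s['eef_pos'],s['tcp_rot'],s['joints'])
r,_=wrist();w=r["image"][:,:,::-1].copy()
a=.163;R=np.array([[np.cos(a),-np.sin(a)],[np.sin(a),np.cos(a)]]);C=np.array([593.7,-149.1])
for p,sz,z,c in(([-82,-50],(22,22),177,(255,0,255)),([0,0],(200,264),132,(0,255,255)),([-125,50],(14,14),133,(255,0,0))):
    cv2.polylines(w,[cv2.convexHull(proj(box([*(C+R@p),a],sz,z,z),r["mtx"],r["T"]).astype(np.int32))],True,c,1)
cv2.imwrite("pics/c5.png",w)
to(*(C+R@[-82,-50]),151,a-np.pi/2)
E
```

```text
13.6167 0.6010522117979314 [ 520.95412355 -210.49975386  299.0665606 ] [ 3.14099173e+00  9.73902441e-04 -1.40630283e+00] [-5.01749382e-01  3.30871665e-01  1.60973983e+00  4.22651165e-04
  1.20205551e+00  9.04400597e-01]
row [0.005, 0.0013, 0.4947] [0.0001, 0.0003, 0.0013]
```

View pics/c5.png

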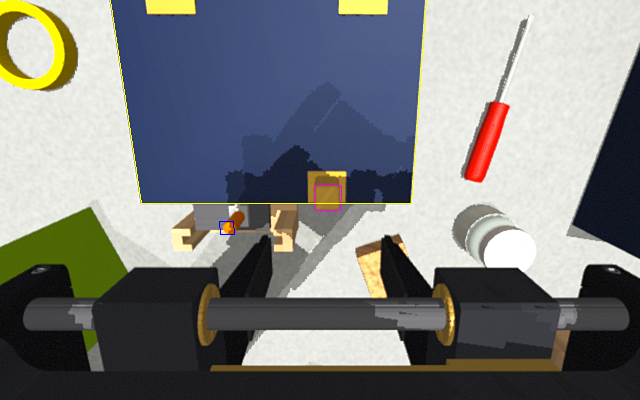

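The overlays sit on the lid, the pull (327,195) and the knob (227,228). Next I'll descend and grip.

{"fn": "send_rows", "kwargs": {"moves": [[[0.005, 0.001, 0.13, 0, 0, 0], [0.005, 0.001, 0.26, 0, 0, 0], [0.005, 0.001, 0.37, 0, 0, 0], [0.005, 0.001, 0.45, 0, 0, 0], [0.005, 0.001, 0.493, 0, 0, 0], [0.005, 0.001, 0.493, 0, 0, 0]]]}}

```text
t: 14.17
eef_pos: [520.2, -211.3, 149.2]
tcp_rot: [3.138, 0.003, -1.405]
ft_force: [-0.4, -0.5, -0.6]
opening: 0.601
```

{"fn": "send_rows", "kwargs": {"moves": [[[0, 0, 0, 0, 0, 0], [0, 0, 0, 0, 0, 0], [0, 0, 0, 0, 0, 0], [0, 0, 0, 0, 0, 0], [0, 0, 0, 0, 0, 0], [0, 0, 0, 0, 0, 0], [0, 0, 0, 0, 0, 0], [0, 0, 0, 0, 0, 0], [0, 0, 0, 0, 0, 0]]], "grip": 1}}

```text
t: 14.92
eef_pos: [520.7, -211.1, 152.1]
tcp_rot: [-3.142, 0.003, -1.408]
ft_force: [0.3, 15.9, 8.1]
opening: 0.228
```

{"fn": "send_rows", "kwargs": {"moves": [[[-0.003, 0, -0.004, 0, 0, 0], [-0.003, 0, -0.008, 0, 0, 0], [-0.003, 0, -0.013, 0, 0, 0], [-0.003, 0, -0.018, 0, 0, 0], [-0.003, 0, -0.023, 0, 0, 0], [-0.003, 0, -0.023, 0, 0, 0], [-0.003, 0, -0.023, 0, 0, 0], [-0.003, 0, -0.023, 0, 0, 0]]]}}

```text
t: 15.58
eef_pos: [521.4, -211.0, 158.1]
tcp_rot: [-3.14, 0.002, -1.408]
ft_force: [8.6, 11.0, -6.3]
opening: 0.226
```

{"fn": "send_rows", "kwargs": {"moves": [[[0, 0, -0.004, 0, 0, 0], [0, 0, -0.007, 0, 0, 0], [0, 0, -0.007, 0, 0, 0], [0, 0, -0.007, 0, 0, 0]]]}}

```text
t: 15.92
eef_pos: [521.6, -210.9, 160.2]
tcp_rot: [-3.14, 0.002, -1.408]
ft_force: [9.1, 11.6, -7.7]
opening: 0.231
```

{"fn": "send_rows", "kwargs": {"moves": [[[0, -0.004, -0.004, 0, 0, 0], [0, -0.004, -0.008, 0, 0, 0], [0, -0.004, -0.008, 0, 0, 0], [0, -0.004, -0.008, 0, 0, 0]]]}}

```text
t: 16.25
eef_pos: [522.1, -210.8, 162.4]
tcp_rot: [-3.142, 0.002, -1.408]
ft_force: [4.7, 9.8, -5.4]
opening: 0.23
```

```bash
python3 - <<'E'
from h import *
a=.163;print("tool axes world: x",np.cos(a-np.pi/2),np.sin(a-np.pi/2),"y",np.sin(a-np.pi/2),-np.cos(a-np.pi/2))
E
```

```text
tool axes world: x 0.16227916709046009 -0.9867448869532724 y -0.9867448869532724 -0.16227916709046009
```

{"fn": "send_rows", "kwargs": {"moves": [[[0, -0.002, -0.004, 0, 0, 0], [0, -0.002, -0.008, 0, 0, 0], [0, -0.002, -0.008, 0, 0, 0], [0, -0.002, -0.008, 0, 0, 0]]]}}

```text
t: 16.58
eef_pos: [522.6, -210.7, 164.9]
tcp_rot: [-3.142, 0.002, -1.408]
ft_force: [5.3, 9.5, -7.7]
opening: 0.229
```

{"fn": "send_rows", "kwargs": {"moves": [[[0, -0.003, -0.004, 0, 0, 0], [0, -0.003, -0.008, 0, 0, 0], [0, -0.003, -0.012, 0, 0, 0], [0, -0.003, -0.012, 0, 0, 0], [0, -0.003, -0.012, 0, 0, 0]]]}}

```text
t: 17.0
eef_pos: [523.6, -210.6, 168.5]
tcp_rot: [-3.141, 0.002, -1.408]
ft_force: [5.9, 9.8, -6.0]
opening: 0.23
```

The lid is 17 mm up at the pull with only about 6 N and no hard stop. So it's free and the catch stays as it is. Next, the arc.

```bash
python3 - <<'E'
from h import *
P=lambda t:np.array([-182*np.cos(t)+42*np.sin(t),182*np.sin(t)+42*np.cos(t)])
from scipy.optimize import brentq
z=env.state()["eef_pos"][2];t0=brentq(lambda t:P(t)[1]-42-(z-151.7),0,.5);print(t0)
for t in np.r_[.13,.18,.24,.3,.37,.44,.51,.58,.65,.72,.79,.86,.92,.98,1.03,1.06]:
    d=P(t)-P(t0);print(round(t,2),"ty %.3f tz %.3f"%(-d[0]/300,-d[1]/300))
E
```

```text
0.09328091506192973
0.13 ty -0.008 tz -0.022
0.18 ty -0.019 tz -0.050
0.24 ty -0.035 tz -0.084
0.3 ty -0.053 tz -0.117
0.37 ty -0.076 tz -0.154
0.44 ty -0.102 tz -0.189
0.51 ty -0.130 tz -0.222
0.58 ty -0.160 tz -0.254
0.65 ty -0.193 tz -0.283
0.72 ty -0.227 tz -0.309
0.79 ty -0.263 tz -0.334
0.86 ty -0.301 tz -0.355
0.92 ty -0.335 tz -0.372
0.98 ty -0.369 tz -0.386
1.03 ty -0.399 tz -0.396
1.06 ty -0.417 tz -0.402
```

{"fn": "send_rows", "kwargs": {"moves": [[[0, -0.004, -0.01, 0, 0, 0], [0, -0.008, -0.022, 0, 0, 0], [0, -0.019, -0.05, 0, 0, 0], [0, -0.035, -0.084, 0, 0, 0], [0, -0.053, -0.117, 0, 0, 0], [0, -0.053, -0.117, 0, 0, 0]]]}}

```text
t: 17.5
eef_pos: [539.4, -208.0, 204.9]
tcp_rot: [3.142, 0.002, -1.407]
ft_force: [-0.8, 7.2, -2.9]
opening: 0.229
```

```bash
python3 - <<'E'
from h import *
s=env.state();print(s['eef_pos'],s['ft_force'],s['moment'],s['opening'])
r=env.read_camera("side");v=r["image"][:,:,::-1].copy()
a=.163;R=np.array([[np.cos(a),-np.sin(a)],[np.sin(a),np.cos(a)]]);C=np.array([593.7,-149.1])
t=.3;L=np.array([[*(C+R@[100-200*k*np.cos(t)+12*np.sin(t),y]),120+200*k*np.sin(t)+12*np.cos(t)] for k,y in((0,-132),(1,-132),(1,132),(0,132))])
cv2.polylines(v,[proj(L,r["mtx"],r["T"]).astype(np.int32)],True,(255,0,255),1)
cv2.imwrite("pics/c6.png",cv2.resize(v[100:320,270:490],(600,600)))
E
```

```text
[ 539.41094184 -207.96493578  204.94309342] [-0.80819426  7.22720474 -2.9156018 ] [1.01573564 0.2057549  0.08029409] 0.2288182368460464
```

View pics/c6.png

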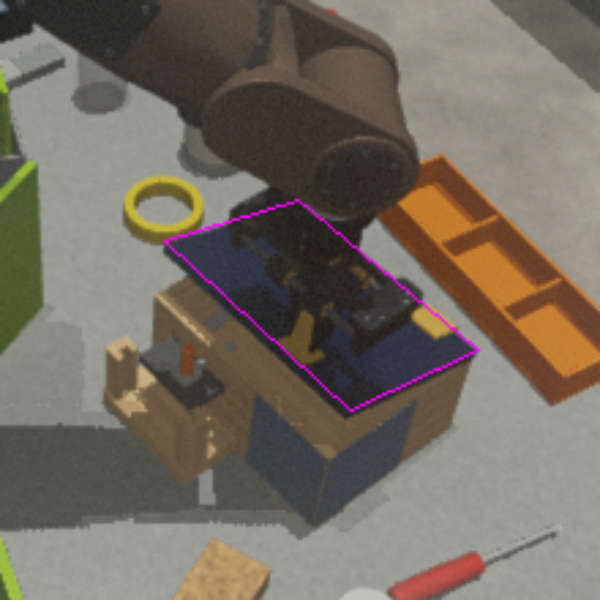

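The lid is open and its top face matches the 0.3 rad outline. I'll continue the arc.

{"fn": "send_rows", "kwargs": {"moves": [[[0, -0.01, -0.018, 0, 0, 0], [0, -0.023, -0.037, 0, 0, 0], [0, -0.049, -0.072, 0, 0, 0], [0, -0.077, -0.105, 0, 0, 0], [0, -0.107, -0.137, 0, 0, 0], [0, -0.14, -0.166, 0, 0, 0], [0, -0.174, -0.192, 0, 0, 0], [0, -0.174, -0.192, 0, 0, 0]]]}}

```text
t: 18.22
eef_pos: [591.3, -199.4, 262.1]
tcp_rot: [3.141, 0.002, -1.407]
ft_force: [-2.7, 7.4, 0.9]
opening: 0.232
```

{"fn": "send_rows", "kwargs": {"moves": [[[0, -0.017, -0.013, 0, 0, 0], [0, -0.036, -0.025, 0, 0, 0], [0, -0.055, -0.036, 0, 0, 0], [0, -0.074, -0.046, 0, 0, 0], [0, -0.092, -0.055, 0, 0, 0], [0, -0.108, -0.063, 0, 0, 0], [0, -0.142, -0.077, 0, 0, 0], [0, -0.172, -0.087, 0, 0, 0], [0, -0.172, -0.087, 0, 0, 0], [0, -0.172, -0.087, 0, 0, 0], [0, -0.172, -0.087, 0, 0, 0], [0, -0.172, -0.087, 0, 0, 0]]]}}

```text
t: 19.22
eef_pos: [641.1, -191.1, 287.3]
tcp_rot: [3.14, 0.003, -1.407]
ft_force: [-0.6, 7.0, -2.0]
opening: 0.232
```

```bash
python3 - <<'E'
from h import *
s=env.state();print(s['t'],s['eef_pos'],s['ft_force'],s['moment'],s['opening'],np.abs(s['qvel']).max())
a=.163;R=np.array([[np.cos(a),-np.sin(a)],[np.sin(a),np.cos(a)]]);C=np.array([593.7,-149.1])
t=1.03;L=np.array([[*(C+R@[100-200*k*np.cos(t)+12*np.sin(t),y]),120+200*k*np.sin(t)+12*np.cos(t)] for k,y in((0,-132),(1,-132),(1,132),(0,132))])
o=[]
for c in("side","scene"):
    r=env.read_camera(c);v=r["image"][:,:,::-1].copy()
    cv2.polylines(v,[proj(L,r["mtx"],r["T"]).astype(np.int32)],True,(255,0,255),1)
    o.append(cv2.resize(v[90:310,240:460] if c=="side" else v[100:370,220:490],(400,400)))
cv2.imwrite("pics/c7.png",np.hstack(o))
E
```

```text
19.2167 [ 641.1326498  -191.11681052  287.32234316] [-0.55019362  6.97488409 -1.95847004] [1.06927072 0.24961335 0.01227529] 0.2321938950315088 0.002243321914236947
```

View pics/c7.png

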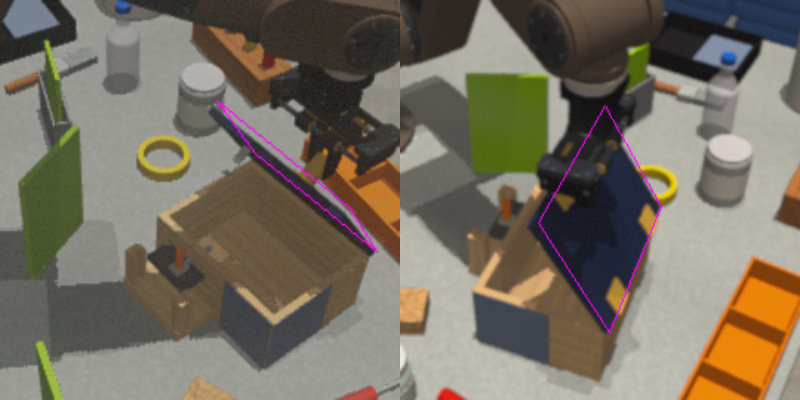

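The lid is held at about 1.03 rad (the outline fits in both views), the guard is still upright in the trough, and the arm is still.

```bash
python3 -c "
from cell import env
print(env.job_done());s=env.state();print(s['t'],s['eef_pos'],s['ft_force'],s['opening'])"
```

```text
the job is handed in; nothing more can be done
None
the job is handed in; nothing more can be done
```

I handed the job in at about 19 s of the 70 s allowed; no verdict is reported, and the state could not be read afterwards.

- **Guard:** I slid the smallest guard straight up out of its slots and stood it upright in the trough, then let go. The last pictures show it still standing there.
- **Lid and catch:** I tugged the lid by its pull before touching the catch. It rose 17 mm at only about 6 N, well past the 10 mm where a caught lid stops hard. So it was free, and I left the catch knob where it was.
- **Holding open:** I then swung the lid to about 1.03 rad (59°) and kept holding it by the pull.

In the last checks the 1.03 rad lid outline fitted both camera views. The grip read 22 mm, which is the width of the pull, and the arm was still. In the pictures I viewed I saw no sign that anything else had been moved.

One small leftover was a steady sideways force of about 7 N on the wrist, because the grip sat slightly off centre on the pull. No check failed or disagreed.

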